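# Try the parts box lid, free its hook if it is caught, and hold the lid open

### The job

Try whether the lid of the oak parts box is caught: give it a gentle upward tug, by the brass bow pull on its top, before you move the hook latch on its front. If the hook has it, swing the hook aside until it is clear. Then raise the lid to about 65 degrees and finish with the program still holding it there (it falls shut if let go); leave everything else on the bench where it is.

Things in the scene. Friction and masses are not known exactly. Their poses are not given: they have to be found in the camera images.
- parts_box: Fixed oak box, 180 mm front to back, 260 wide, 75 high without its lid, turned by up to 0.45 rad. Origin: centre of its underside, on the bench. Its x axis points from its front (hook side, towards the robot) to the hinge side, y to the left, z up. Points called 'box (x, y, z)' are in this frame, in mm.
- lid (a joint): Lid angle in rad, 0 shut, growing as it opens, limit 1.9. Oak board 180 x 260 x 14 mm, 0.4 to 0.65 kg, top at 89 mm. No stay: let go below 1.3 rad it falls shut. If the hook has it, it rises only to about 0.016 rad (2.5 to 3 mm at pull and front edge) and stops dead; if not, it rises freely with 2.5 to 4 N at the pull.
- lid_pull (a point): Middle of the bar of the brass bow pull on the lid: round bar 10 mm thick along the box's y axis, free over 80 mm, 35 mm above the lid's top, 25 mm behind its front edge; box (-65, 0, 124) when shut, i.e. 155 mm before and 49 mm above the hinge line. Posts at the ends. Pinched front and back from above, it can turn between the fingers as the lid swings.
- lid_hinge (a point): Middle of the lid's hinge line, which runs along the box's y axis at the far top rim: box (90, 0, 75). The lid's front edge swings up and over towards it.
- lid_stud (a point): Middle of the brass stud, 7 mm thick, that sticks 10 mm out of the middle of the lid's front edge; box (-95, 0, 82) when shut. The hook's nose lies over it when it has the lid.
- hook_pivot (a point): Pivot of the brass hook latch on the box's front face, box (-96, 0, 42). The hook is a J of 5 mm bar standing up from here in the plane of the front face; it swings to the right (box -y) only, from upright (its stop) to 1.7 rad, with 0.3 to 0.6 N at its knob, and stays where it is left.
- hook_knob (a point): Middle of the hook's finger knob: 12 mm thick, 11 long, pointing forward, 16 to 27 mm before the front face, 56 from the pivot. Hook upright: box (-112, -4, 98). It starts there or up to 15 mm further right. Near upright the nose has the stud; the change-over, 6 to 10 mm to the right, is hard to see, so tug. 25 mm or more right of upright is well clear.
- lens_a: Bystander: clear square prism lens 38 x 38 x 8 mm lying in front of the box, to the right. Origin at its underside.
- lens_b: Bystander: clear square prism lens 38 x 38 x 8 mm lying in front of the box, to the left. Origin at its underside.
- bone_folder: Bystander: flat bone folder 157 x 22 x 4 mm lying left of the box. Origin at its underside.
- card_rest: Bystander: dark horn card rest, a grooved bar 150 x 26 x 22 mm with two thin wires up to 35 mm, lying right of the box. Origin at its underside.
- viewer_hood: Bystander: tarnished silver viewer hood, 170 x 95 mm, 67 mm high, standing open side up, further left. Origin at its underside.
- screwdriver: Bystander: screwdriver 160 mm long with dark wooden handle, lying to the right nearer the robot. Origin at its underside.
- screw_jar: Bystander: glass jar of brass screws with brass lid, 60 mm across, 60 mm high, further right. Origin at its underside.

How it is judged:
By the outcome, as a careful person would: the job done as asked, in the order asked, and still so for the second after the job is handed in, while the arm keeps its last pose, push and grip.
It also fails if it takes over 58 s, if anything falls off the work surface, if the arm or the gripper's body presses on something with over 40 N, if the wrist force passes 120 N, or if a joint passes its speed limit or range.

### The arm

A 6-joint arm with a two-finger parallel gripper is mounted at the origin on the work surface. World frame = base frame: x ahead of the robot, y to its left, z up, the work surface at z = 0. Lengths are in mm, angles in rad, forces in N, time in s.
With the tool pointing down it reaches from about 350 to 775 mm from the base axis. Payload 7.3 kg.
Tool frame: the origin (TCP) lies at the very end of the fingers, on their centre line; the grasp point (between the pads) lies 19 mm behind it; z points along the fingers, y is the line along which they close (so a half turn about z gives the same grasp; the last joint's range is limited). The gripper opens to 92 mm and grips with 3 to 60 N. Pads are 19 mm wide; open, the fingers measure 130 mm over their backs; the gripper's body (75 mm by 190 mm) begins 47 mm behind the grasp point.
Start: joints at [0.966, 0.342, 1.524, -0, 1.275, -0.146], TCP at [232.497, 470.733, 226.741] pointing down, gripper open.
Joint ranges: [-2.53, 2.53], [-0.77, 2.02], [0.04, 2.7], [-1, 4.14], [0.28, 2.66], [-3.11, 3.11]. Speed limits (rad/s): [2.57, 2.57, 3.14, 3.14, 3.14, 3.14].

### API

Orientations are given as [roll, pitch, yaw] about the fixed x, y, z axes, in that order (R = Rz(yaw) Ry(pitch) Rx(roll)).
In Python, from plant import bot gives the robot as it stands.
- The arm moves only by the tool jog_arm, never from a script. Its argument "targets" is a list of rows, each an object with "xyz": the shift along the tool's x, y, z as a fraction of full scale, a list of three; "spin": the turn about the tool's z as a fraction of full scale. In form: [{"xyz": [x, y, z], "spin": spin}, ...]. A call has exactly 10 rows; each row shifts and turns the commanded pose from where the row before left it, along the tool's axes as they then stand; what a row does not reach is not made up. Full scale, the value 1, is 80 mm for a shift and 0.1 rad for a turn. A row lasts 1/8 s, in which the tool goes at most 62.5 mm and 10.7 degrees, less where a joint would pass 70% of its speed; a pose out of reach is approached as far as the arm can. A call with a number of a shift or a turn outside -1 to 1 is refused whole. A call with a gripper value outside its range is refused whole. "gripper" is the opening in per cent of the stroke, from 0 (shut) to 100 (fully open), set as the call begins (left out, the last holds). The fingers move at their own pace and stop on an object; the grip force is fixed at half the most. Time passes only in rows, so rows that do not move let the fingers close, or fill a call up. It gives the time, the measured TCP pose, the force, the opening and the grip force at its end, in the units of the state.
- bot.get_obs(): the state, without advancing time (a new reading comes with each control period).
- bot.capture(name): name is "scene" or "top"; returns the picture (480x640x3 uint8, blue, green, red); there is no depth.
- bot.get_calibration(name): a dict with "vfov" (degrees; the focal length in pixels is half the picture's height over the tangent of half this angle, whatever the lens; pixels are square), "cx", "cy" (the principal point, pixels), "k1" (the pictures are not rectified: a ray, as slopes to the right and down, at radius r is drawn at 1 + k1 r^2 times it, then the intrinsics apply), "eye" and "rotation" of the camera in the world. Camera axes: x right, y down, z forward; pixel columns grow to the right and rows downward; lengths in mm; the calibration is good to about 2 mm. A picture is of the moment at which its call begins. get_calibration takes no time and is no camera call.
- bot.close_job(): hands the job in; it is judged then, once.
The state is a dict: "time": time; "joint_positions": joint angles; "dq": joint speeds; "tau": joint torques, N m; "tool_pos": TCP position; "tcp_rot": TCP orientation; "contact_force": force on the tool from outside, world axes, zero at the start; "moment": the same for the moment, N m; "grip_width": finger opening in mm; "finger_force": force on a finger pad.
Only numpy, scipy, OpenCV 4.12 (cv2) and the standard library are available. Lean on these libraries where they do the work, as an engineer would, in place of code of your own. Each camera call takes 0.05 s, during which the arm holds its last target. There are 200 camera calls.

## Working session

There is one attempt and no reset: what is moved stays moved. The work goes in short steps, Python scripts to look and compute and a tool call to move; the robot and the scene stay as the last step left them, time stands still between calls to the robot, and variables do not carry over. Pictures are saved under pics/ and viewed, at most 10 in all, crops included, and the job is handed in when it is done.

Besides the shell and the picture viewer there is one more tool, called after "Call:" in YAML: its name, and indented under it one key for each argument. jog_arm: Moves the arm, as the interface text tells. Shift numbers are shares of 80 mm and turn numbers shares of 0.1 rad, none past 1 either way. Its arguments: {"type":"object","properties":{"targets":{"type":"array","items":{"type":"object","properties":{"xyz":{"type":"array","items":{"type":"number"}},"spin":{"type":"number"}}}},"gripper":{"type":"number"}},"required":["targets"]}

```bash
mkdir -p pics; ls; python3 - <<'E'
from plant import bot
import cv2
for n in("scene","top"):
    cv2.imwrite(f"pics/{n}0.png",bot.capture(n)); print(n,bot.get_calibration(n))
print(bot.get_obs())
E
```

```text
pics
scene {'vfov': 47.39982795836521, 'cx': 322.58741144845953, 'cy': 242.10555611183813, 'k1': -0.12753362703532115, 'eye': array([1016.53295104,  789.16931956, 1034.96381526]), 'rotation': array([-2.34459673, -0.01032847,  2.58670356])}
top {'vfov': 52.92726261160259, 'cx': 320.4654155530093, 'cy': 240.73666551422866, 'k1': 0.0013690056249230037, 'eye': array([ 395.55017598,   -1.84709859, 1227.22284713]), 'rotation': array([-3.03559996,  0.01217429, -1.57844835])}
{'time': 0.1, 'joint_positions': array([ 9.66019403e-01,  3.42627832e-01,  1.52490030e+00, -5.33186060e-06,
        1.27537730e+00, -1.46022007e-01]), 'dq': array([-0.00086468, -0.00086206, -0.00298926,  0.00056016,  0.00031351,
        0.00156894]), 'tau': array([ 7.57335947e-04, -4.32004023e+01, -2.44693297e+01,  7.18284189e-02,
        5.25522628e-02, -2.96268695e-05]), 'tool_pos': array([232.27948202, 470.43313594, 226.13493348]), 'tcp_rot': array([-3.14029310e+00, -1.85969375e-04,  2.68283917e+00]), 'contact_force': array([-0.18657531,  0.00419851, -0.80936615]), 'moment': array([-0.02169146,  0.00127935, -0.04789175]), 'finger_force': 0.0, 'grip_width': 91.87443512755169}
```

View pics/scene0.png

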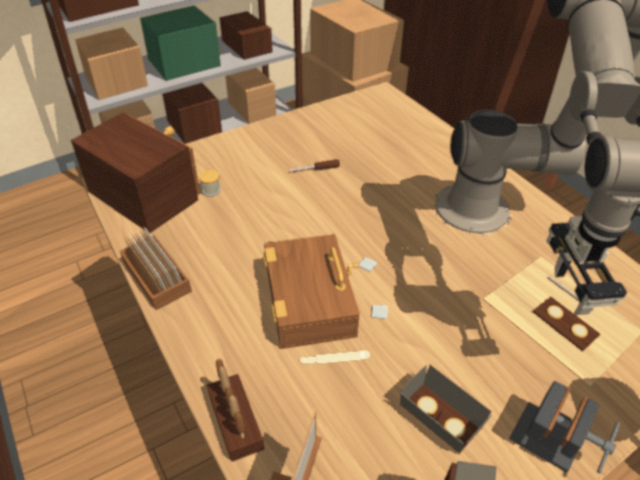

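View pics/top0.png

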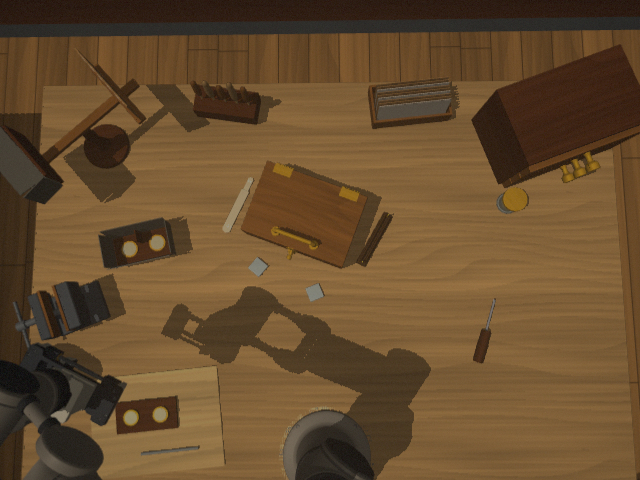

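The top view shows the box near (305,215), its pull bar at about (295,238), and the hook at about (291,253). Lens_a and lens_b are at (315,292) and (258,267). I'll zoom in on both views.

```bash
python3 - <<'E'
import cv2,numpy as np
a=cv2.imread("pics/top0.png")[150:310,215:405]; b=cv2.imread("pics/scene0.png")[225:355,255:395]
a=cv2.resize(a,(800,int(800*160/190)),interpolation=cv2.INTER_CUBIC)[:600]
cv2.imwrite("pics/topc.png",np.clip(a*1.6,0,255).astype(np.uint8))
b=cv2.resize(b,None,fx=4.5,fy=4.5,interpolation=cv2.INTER_CUBIC)
cv2.imwrite("pics/scec.png",b)
E
```

```text
(no output)
```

View pics/topc.png

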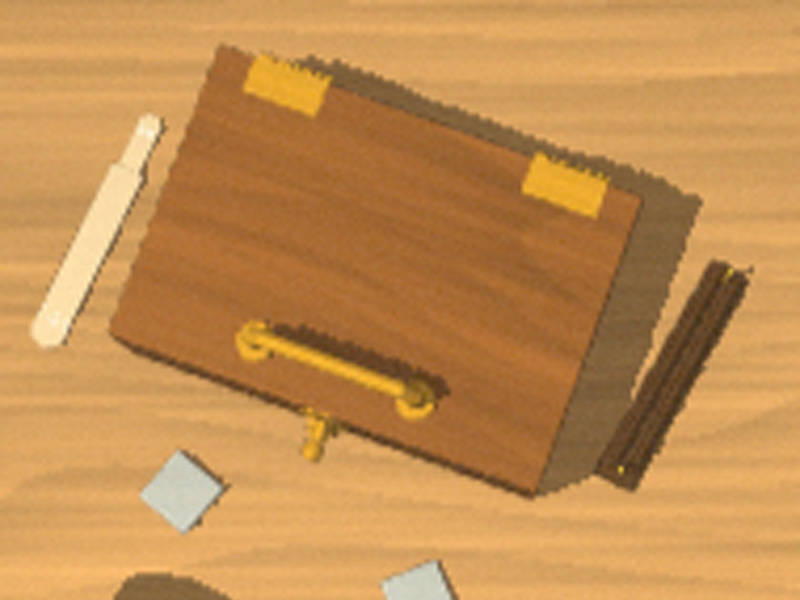

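View pics/scec.png

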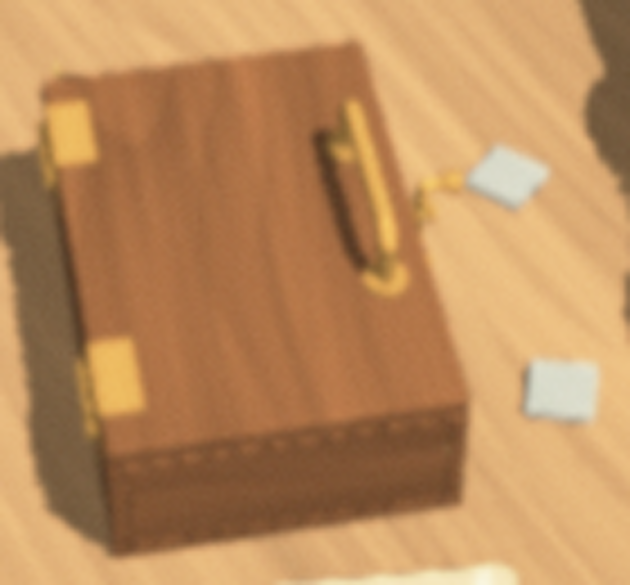

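Top crop: lid corners are at (219,45), (640,200), (532,495) and (110,330), and the knob is at (314,452). Scene crop: corners are at (45,85), (357,42), (468,405) and (108,458), and the knob is at (460,180). I'll fit the box pose from both views.

```bash
cat > h.py <<'E'
import numpy as np,cv2
from scipy.spatial.transform import Rotation as Ro
from scipy.optimize import least_squares
from plant import bot
C={n:bot.get_calibration(n) for n in("scene","top")}
def proj(n,P):
    c=C[n]; f=240/np.tan(np.radians(c["vfov"])/2); R=Ro.from_euler("xyz",c["rotation"]).as_matrix().T
    K=np.array([[f,0,c["cx"]],[0,f,c["cy"]],[0,0,1]])
    return cv2.projectPoints(np.atleast_2d(P).astype(float),cv2.Rodrigues(R)[0],-R@c["eye"],K,np.array([c["k1"],0,0,0]))[0][:,0]
def box(p,P): return np.atleast_2d(P)@Ro.from_euler("z",p[2]).as_matrix().T+[p[0],p[1],0]
E
cat > fit.py <<'E'
from h import *
s=800/190
T=np.array([(219,45),(640,200),(532,495),(110,330),(335,367)])/s+[214.6,149.6]
S=np.array([(45,85),(357,42),(468,405),(108,458),(371,178)])/4.5+[254.6,224.6]
T2,S2=T,S
PT=[(90,130,89),(90,-130,89),(-90,-130,89),(-90,130,89),(-65,0,124)]
PS=[(90,-130,89),(-90,-130,89),(-90,130,89),(90,130,89),(-65,0,124)]
def res(p): return np.r_[(proj("top",box(p,PT))-T),(proj("scene",box(p,PS))-S)].ravel()
r=least_squares(res,[500,50,-.35],loss="soft_l1"); p=r.x
print("pose",p.round(3)); print(res(p).reshape(-1,2).round(1).tolist())
kt=np.array([314,452])/s+[214.6,149.6]; ks=np.array([460,180])/4.5+[254.6,224.6]
def kp(a): return box(p,[(-112-a[1],-4*np.cos(a[0])-56*np.sin(a[0]),42+56*np.cos(a[0])-4*np.sin(a[0]))])
k=least_squares(lambda a:np.r_[(proj("top",kp(a))-kt).ravel(),(proj("scene",kp(a))-ks).ravel(),a[1]*.2],[0.1,0])
print("hook",k.x,k.fun.round(1),kp(k.x))
print("pull",box(p,(-65,0,124)),"hinge",box(p,(90,0,75)),"knob0",box(p,(-112,-4,98)))
np.save("p.npy",p)
def unp(n,uv,z): return least_squares(lambda q:(proj(n,[(q[0],q[1],z)])[0]-uv),[450,0]).x
for nm,uv,z in(("lens_b",(258,267),8),("lens_a",(315,292),8),("cr_far",(390,214),22),("cr_near",(363,263),22),("folder",(238,205),4)):
    w=unp("top",uv,z); d=Ro.from_euler("z",-p[2]).as_matrix()[:2,:2]@(w-p[:2]); print(nm,w.round(),"box",d.round())
E
python3 fit.py
```

```text
pose [ 5.84963e+02  5.17000e+01 -3.67000e-01]
[[-0.3, -0.8], [0.7, -0.6], [0.2, -0.3], [-1.8, 0.6], [-1.7, -0.6], [-0.3, -0.9], [1.7, -0.2], [1.1, -0.4], [-0.6, -0.4], [-0.2, -1.9]]
hook [0.06540635 1.38663153] [-0.2  0.8 -0.9  0.5  0.3] [[476.39666303  85.29389553  97.61882007]]
pull [[524.30188914  75.0517143  124.        ]] hinge [[668.95422381  19.3677662   75.        ]] knob0 [[479.0025632   88.20356089  98.        ]]
lens_b [460. 171.] box [-159.   66.]
lens_a [396.  27.] box [-168.  -91.]
cr_far [ 590. -164.] box [  82. -200.]
cr_near [467. -94.] box [ -58. -178.]
folder [620. 224.] box [-29. 173.]
```

Call:
jog_arm:
  targets:
    - {"xyz": [0,0,0],"spin": 1}
    - {"xyz": [0,0,0],"spin": 1}
    - {"xyz": [0,0,0],"spin": 1}
    - {"xyz": [0,0,0],"spin": 1}
    - {"xyz": [0,0,0],"spin": 1}
    - {"xyz": [0,0,0],"spin": 1}
    - {"xyz": [0,0,0],"spin": 1}
    - {"xyz": [0,0,0],"spin": 1}
    - {"xyz": [0,0,0],"spin": 1}
    - {"xyz": [0,0,0],"spin": 1}
  gripper: 40

```text
time: 1.35
tool_pos: [232.3, 470.5, 226.3]
tcp_rot: [-3.141, 0.001, 1.68]
contact_force: [0.2, -0.6, 0.2]
grip_width: 36.7
finger_force: 0.0
```

Call:
jog_arm:
  targets:
    - {"xyz": [0,0,0],"spin": 0.96}
    - {"xyz": [0,0,0],"spin": 0.96}
    - {"xyz": [0,0,0],"spin": 0.96}
    - {"xyz": [0,0,0],"spin": 0.96}
    - {"xyz": [0,0,0],"spin": 0.95}
    - {"xyz": [-0.3,0.5,0],"spin": 0}
    - {"xyz": [-0.3,0.5,0],"spin": 0}
    - {"xyz": [-0.3,0.5,0],"spin": 0}
    - {"xyz": [-0.3,0.5,0],"spin": 0}
    - {"xyz": [0,0,0],"spin": 0}

```text
time: 2.6
tool_pos: [348.8, 321.6, 226.5]
tcp_rot: [3.142, 0.001, 1.199]
contact_force: [-0.1, 0.2, -0.3]
grip_width: 36.8
finger_force: 0.0
```

Call:
jog_arm:
  targets:
    - {"xyz": [-0.27,0.45,0],"spin": 0}
    - {"xyz": [-0.27,0.45,0],"spin": 0}
    - {"xyz": [-0.27,0.45,0],"spin": 0}
    - {"xyz": [-0.27,0.45,0],"spin": 0}
    - {"xyz": [-0.27,0.45,0],"spin": 0}
    - {"xyz": [-0.27,0.45,0],"spin": 0}
    - {"xyz": [-0.25,0.45,0],"spin": -0.05}
    - {"xyz": [0,0,0.35],"spin": 0}
    - {"xyz": [0,0,0.35],"spin": 0}
    - {"xyz": [0,0,0],"spin": 0}

```text
time: 3.85
tool_pos: [527.3, 94.5, 168.7]
tcp_rot: [-3.137, 0.002, 1.209]
contact_force: [-0.3, -0.8, -0.4]
grip_width: 36.6
finger_force: 0.0
```

```bash
python3 - <<'E'
from h import *
p=np.load("p.npy"); o=bot.get_obs(); t=o["tool_pos"]
d=Ro.from_euler("z",-p[2]).as_matrix()@(t-[p[0],p[1],0]); print(t.round(1),"box",d.round(1),o["tcp_rot"],o["contact_force"])
a=bot.capture("scene")[215:345,265:405]; a=cv2.resize(a,None,fx=4.5,fy=4.5,interpolation=cv2.INTER_CUBIC); cv2.imwrite("pics/s1.png",a)
print((proj("scene",t)-[264.6,214.6])*4.5, (proj("scene",box(p,(-65,0,124)))-[264.6,214.6])*4.5)
E
```

```text
[527.3  94.5 168.7] box [-69.1  19.2 168.7] [-3.13655292e+00  1.68942036e-03  1.20937758e+00] [-0.3001429  -0.81387028 -0.39544143]
[[343.79819049 178.94770317]] [[325.01848524 214.66174276]]
```

View pics/s1.png

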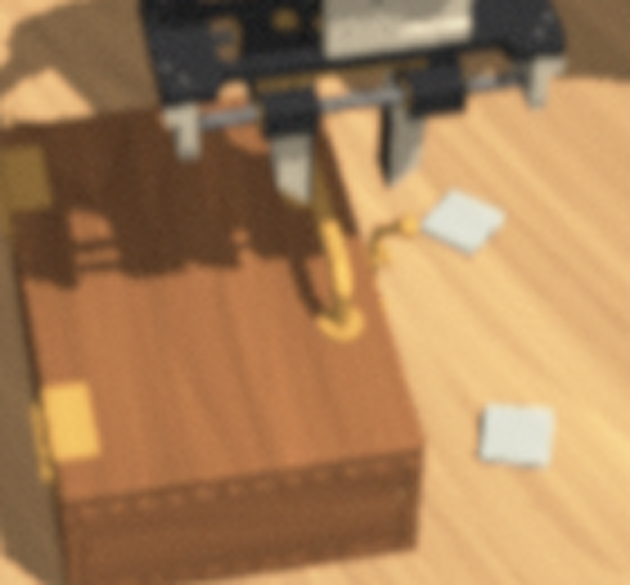

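The fingers straddle the bar, which runs from about (322,150) to (343,310); the fingertips are at (293,195) and (398,183). The front finger is well left of the knob at (410,225), so I'll lower and close.

Call:
jog_arm:
  targets:
    - {"xyz": [0,0.05,0.2],"spin": 0.05}
    - {"xyz": [0,0,0.2],"spin": 0}
    - {"xyz": [0,0,0.2],"spin": 0}
    - {"xyz": [0,0,0.1],"spin": 0}
    - {"xyz": [0,0,0.1],"spin": 0}
    - {"xyz": [0,0,0],"spin": 0}
    - {"xyz": [0,0,0],"spin": 0}
    - {"xyz": [0,0,0],"spin": 0}
    - {"xyz": [0,0,0],"spin": 0}
    - {"xyz": [0,0,0],"spin": 0}

```text
time: 5.15
tool_pos: [532.7, 92.2, 106.9]
tcp_rot: [3.141, -0.0, 1.204]
contact_force: [-0.3, 0.2, -0.3]
grip_width: 36.7
finger_force: 0.0
```

Call:
jog_arm:
  targets:
    - {"xyz": [0,0,0],"spin": 0}
    - {"xyz": [0,0,0],"spin": 0}
    - {"xyz": [0,0,0],"spin": 0}
    - {"xyz": [0,0,0],"spin": 0}
    - {"xyz": [0,0,0],"spin": 0}
    - {"xyz": [0,0,0],"spin": 0}
    - {"xyz": [0,0,0],"spin": 0}
    - {"xyz": [0,0,0],"spin": 0}
    - {"xyz": [0,0,0],"spin": 0}
    - {"xyz": [0,0,0],"spin": 0}
  gripper: 18

```text
time: 6.4
tool_pos: [532.7, 92.2, 106.7]
tcp_rot: [3.141, -0.0, 1.204]
contact_force: [-0.0, 1.2, -0.4]
grip_width: 16.4
finger_force: 0.0
```

Call:
jog_arm:
  targets:
    - {"xyz": [0,0,0],"spin": 0}
    - {"xyz": [0,0,0],"spin": 0}
    - {"xyz": [0,0,0],"spin": 0}
    - {"xyz": [0,0,0],"spin": 0}
    - {"xyz": [0,0,0],"spin": 0}
    - {"xyz": [0,0,0],"spin": 0}
    - {"xyz": [0,0,0],"spin": 0}
    - {"xyz": [0,0,0],"spin": 0}
    - {"xyz": [0,0,0],"spin": 0}
    - {"xyz": [0,0,0],"spin": 0}
  gripper: 0

```text
time: 7.65
tool_pos: [531.5, 92.7, 106.6]
tcp_rot: [-3.139, 0.0, 1.204]
contact_force: [-5.3, 2.8, 3.6]
grip_width: 8.8
finger_force: 30.0
```

Gripped. The arm gave about 1.3 mm for 6 N, so it's compliant. I'll take up that offset and tug gently.

Call:
jog_arm:
  targets:
    - {"xyz": [0,-0.02,0],"spin": 0}
    - {"xyz": [0,0,-0.01],"spin": 0}
    - {"xyz": [0,0,-0.01],"spin": 0}
    - {"xyz": [0,0,-0.01],"spin": 0}
    - {"xyz": [0,0,-0.01],"spin": 0}
    - {"xyz": [0,0,-0.01],"spin": 0}
    - {"xyz": [0,0,0],"spin": 0}
    - {"xyz": [0,0,0],"spin": 0}
    - {"xyz": [0,0,0],"spin": 0}
    - {"xyz": [0,0,0],"spin": 0}

```text
time: 8.9
tool_pos: [532.3, 92.3, 109.7]
tcp_rot: [3.14, -0.0, 1.203]
contact_force: [8.1, -2.2, -14.0]
grip_width: 9.1
finger_force: 30.0
```

The lid stopped after about 3 mm, with 14 N against the 4 N expected if free, so the hook has it. I'll lower it back, release and go to the hook.

Call:
jog_arm:
  targets:
    - {"xyz": [0,0,0.02],"spin": 0}
    - {"xyz": [0,0,0.02],"spin": 0}
    - {"xyz": [0,0,0.01],"spin": 0}
    - {"xyz": [0,0,0],"spin": 0}
    - {"xyz": [0,0,0],"spin": 0}
    - {"xyz": [0,0,0],"spin": 0}
    - {"xyz": [0,0,0],"spin": 0}
    - {"xyz": [0,0,0],"spin": 0}
    - {"xyz": [0,0,0],"spin": 0}
    - {"xyz": [0,0,0],"spin": 0}

```text
time: 10.15
tool_pos: [531.5, 92.7, 106.9]
tcp_rot: [3.141, -0.0, 1.204]
contact_force: [4.9, -2.3, -4.6]
grip_width: 9.0
finger_force: 30.0
```

Call:
jog_arm:
  targets:
    - {"xyz": [0,0,0],"spin": 0}
    - {"xyz": [0,0,0],"spin": 0}
    - {"xyz": [0,0,0],"spin": 0}
    - {"xyz": [0,0,0],"spin": 0}
    - {"xyz": [0,0,0],"spin": 0}
    - {"xyz": [0,0,0],"spin": 0}
    - {"xyz": [0,0,-0.2],"spin": 0}
    - {"xyz": [0,0,-0.2],"spin": 0}
    - {"xyz": [0,0,-0.2],"spin": 0}
    - {"xyz": [0,0,0],"spin": 0}
  gripper: 32

```text
time: 11.4
tool_pos: [531.9, 92.8, 155.7]
tcp_rot: [3.139, -0.001, 1.204]
contact_force: [-0.1, -0.1, -0.7]
grip_width: 29.6
finger_force: 0.0
```

Call:
jog_arm:
  targets:
    - {"xyz": [0.03,-0.24,0],"spin": 0}
    - {"xyz": [0.03,-0.24,0],"spin": 0}
    - {"xyz": [0.02,-0.23,0],"spin": 0}
    - {"xyz": [0,0,0],"spin": 0}
    - {"xyz": [0,0,0],"spin": 0}
    - {"xyz": [0,0,0],"spin": 0}
    - {"xyz": [0,0,0],"spin": 0}
    - {"xyz": [0,0,0],"spin": 0}
    - {"xyz": [0,0,0],"spin": 0}
    - {"xyz": [0,0,0],"spin": 0}
  gripper: 0

```text
time: 12.65
tool_pos: [480.5, 119.2, 154.7]
tcp_rot: [3.142, -0.0, 1.204]
contact_force: [0.5, 0.3, 0.7]
grip_width: 0.3
finger_force: 0.0
```

```bash
cat > st.py <<'E'
from h import *
p=np.load("p.npy"); o=bot.get_obs(); t=o["tool_pos"]; B=Ro.from_euler("z",-p[2]).as_matrix()
print(o["time"],"box",(B@(t-[p[0],p[1],0])).round(1),"F box",(B@o["contact_force"]).round(1),o["tcp_rot"].round(3),o["grip_width"])
E
python3 st.py
```

```text
12.65 box [-121.7   25.4  154.7] F box [0.4 0.4 0.7] [ 3.142 -0.     1.204] 0.3015547917399352
```

Call:
jog_arm:
  targets:
    - {"xyz": [0,0,0.3],"spin": 0}
    - {"xyz": [0,0,0.3],"spin": 0}
    - {"xyz": [0,0,0.2],"spin": 0}
    - {"xyz": [0,0,0.1],"spin": 0}
    - {"xyz": [0,0,0],"spin": 0}
    - {"xyz": [-0.07,0,0],"spin": 0}
    - {"xyz": [-0.07,0,0],"spin": 0}
    - {"xyz": [-0.07,0,0],"spin": 0}
    - {"xyz": [-0.07,0,0],"spin": 0}
    - {"xyz": [0,0,0],"spin": 0}

```text
time: 13.9
tool_pos: [472.3, 97.8, 82.8]
tcp_rot: [-3.142, -0.0, 1.203]
contact_force: [-0.3, 0.6, -0.7]
grip_width: 0.6
finger_force: 0.0
```

```bash
python3 st.py
```

```text
13.9 box [-121.7    2.6   82.8] F box [-0.5  0.4 -0.7] [-3.142 -0.     1.203] 0.5527449209198846
```

Call:
jog_arm:
  targets:
    - {"xyz": [-0.06,0,0.01],"spin": 0}
    - {"xyz": [-0.06,0,0.01],"spin": 0}
    - {"xyz": [-0.06,0,0.01],"spin": 0}
    - {"xyz": [-0.06,0,0.02],"spin": 0}
    - {"xyz": [-0.06,0,0.02],"spin": 0}
    - {"xyz": [-0.06,0,0.02],"spin": 0}
    - {"xyz": [-0.06,0,0.01],"spin": 0}
    - {"xyz": [0,0,0],"spin": 0}
    - {"xyz": [0,0,0],"spin": 0}
    - {"xyz": [0,0,0],"spin": 0}

```text
time: 15.15
tool_pos: [460.5, 67.0, 74.8]
tcp_rot: [3.141, -0.0, 1.204]
contact_force: [-0.1, 0.8, 0.1]
grip_width: 0.2
finger_force: 0.0
```

```bash
python3 st.py
```

```text
15.15 box [-121.7  -30.5   74.8] F box [-0.3  0.7  0.1] [ 3.141 -0.     1.204] 0.20475248878830682
```

Call:
jog_arm:
  targets:
    - {"xyz": [0.1,0,0],"spin": 0}
    - {"xyz": [0,0,-0.3],"spin": 0}
    - {"xyz": [0,0,-0.35],"spin": 0}
    - {"xyz": [0,0,-0.35],"spin": 0}
    - {"xyz": [0.17,0.24,0],"spin": 0}
    - {"xyz": [0.17,0.24,0],"spin": 0}
    - {"xyz": [0.17,0.24,0],"spin": 0}
    - {"xyz": [0,0,0],"spin": 0}
    - {"xyz": [0,0,0],"spin": 0}
    - {"xyz": [0,0,0],"spin": 0}

```text
time: 16.4
tool_pos: [530.9, 91.8, 154.7]
tcp_rot: [-3.141, 0.0, 1.204]
contact_force: [0.2, -0.8, 0.7]
grip_width: 0.5
finger_force: 0.0
```

```bash
python3 st.py; python3 - <<'E'
from h import *
a=bot.capture("scene")[215:345,265:405]; cv2.imwrite("pics/s2.png",cv2.resize(a,None,fx=4.5,fy=4.5,interpolation=cv2.INTER_CUBIC))
E
```

```text
16.4 box [-64.9  18.  154.7] F box [ 0.4 -0.7  0.7] [-3.141  0.     1.204] 0.45013997251951177
```

View pics/s2.png

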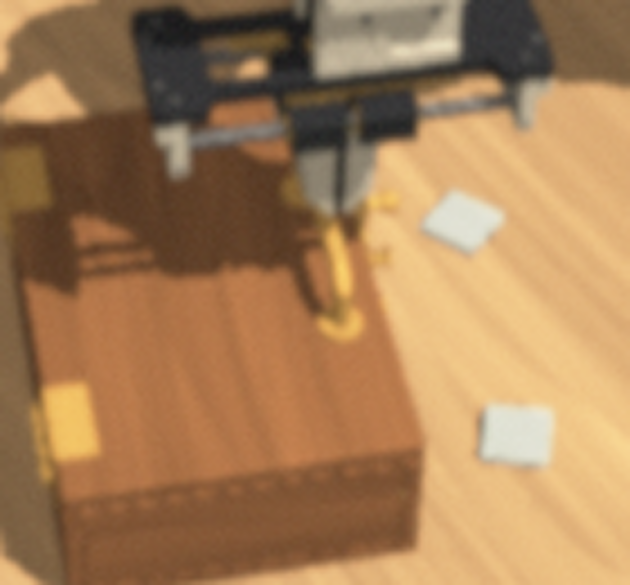

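The knob is now at (383,202), moved right and well away from the stud, which is visible at (380,257). I'll regrip the pull.

Call:
jog_arm:
  targets:
    - {"xyz": [0,0,0],"spin": 0}
    - {"xyz": [0,0,0],"spin": 0}
    - {"xyz": [0,0,0],"spin": 0}
    - {"xyz": [0,0,0],"spin": 0}
    - {"xyz": [0,0,0],"spin": 0}
    - {"xyz": [0,0,0.2],"spin": 0}
    - {"xyz": [0,0,0.2],"spin": 0}
    - {"xyz": [0,0,0.1],"spin": 0}
    - {"xyz": [0,0,0.1],"spin": 0}
    - {"xyz": [0,0,0],"spin": 0}
  gripper: 32

```text
time: 17.7
tool_pos: [531.5, 91.8, 106.4]
tcp_rot: [-3.141, 0.0, 1.204]
contact_force: [0.7, -0.6, -0.6]
grip_width: 29.6
finger_force: 0.0
```

Call:
jog_arm:
  targets:
    - {"xyz": [0,0,0],"spin": 0}
    - {"xyz": [0,0,0],"spin": 0}
    - {"xyz": [0,0,0],"spin": 0}
    - {"xyz": [0,0,0],"spin": 0}
    - {"xyz": [0,0,0],"spin": 0}
    - {"xyz": [0,0,0],"spin": 0}
    - {"xyz": [0,0,0],"spin": 0}
    - {"xyz": [0,0,0],"spin": 0}
    - {"xyz": [0,0,0],"spin": 0}
    - {"xyz": [0,0,0],"spin": 0}
  gripper: 0

```text
time: 18.95
tool_pos: [531.3, 92.0, 107.0]
tcp_rot: [-3.141, -0.0, 1.204]
contact_force: [-4.3, 0.6, 5.5]
grip_width: 8.7
finger_force: 30.0
```

```bash
python3 st.py; python3 -c "
import numpy as np
a=np.arange(0,66,5)*np.pi/180
x=-155*np.cos(a)+49*np.sin(a);z=155*np.sin(a)+49*np.cos(a)
print(np.c_[np.degrees(a)[1:],np.diff(x)/80,-np.diff(z)/80].round(3), x[-1]+90, z[-1]+75)"
```

```text
18.95 box [-64.6  18.3 107. ] F box [-4.3 -1.   5.5] [-3.141 -0.     1.204] 8.68153180671966
[[ 5.00e+00  6.10e-02 -1.67e-01]
 [ 1.00e+01  7.50e-02 -1.61e-01]
 [ 1.50e+01  8.90e-02 -1.53e-01]
 [ 2.00e+01  1.02e-01 -1.45e-01]
 [ 2.50e+01  1.14e-01 -1.36e-01]
 [ 3.00e+01  1.25e-01 -1.25e-01]
 [ 3.50e+01  1.36e-01 -1.14e-01]
 [ 4.00e+01  1.45e-01 -1.02e-01]
 [ 4.50e+01  1.54e-01 -8.90e-02]
 [ 5.00e+01  1.61e-01 -7.50e-02]
 [ 5.50e+01  1.67e-01 -6.10e-02]
 [ 6.00e+01  1.71e-01 -4.60e-02]
 [ 6.50e+01  1.75e-01 -3.10e-02]] 68.90325099498745 236.186001815975
```

Call:
jog_arm:
  targets:
    - {"xyz": [0,0.03,-0.08],"spin": 0}
    - {"xyz": [0,0.03,-0.08],"spin": 0}
    - {"xyz": [0,0.04,-0.08],"spin": 0}
    - {"xyz": [0,0.04,-0.08],"spin": 0}
    - {"xyz": [0,0,0],"spin": 0}
    - {"xyz": [0,0,0],"spin": 0}
    - {"xyz": [0,0,0],"spin": 0}
    - {"xyz": [0,0,0],"spin": 0}
    - {"xyz": [0,0,0],"spin": 0}
    - {"xyz": [0,0,0],"spin": 0}

```text
time: 20.2
tool_pos: [540.5, 88.4, 131.9]
tcp_rot: [-3.137, 0.0, 1.204]
contact_force: [-6.2, 3.9, 0.0]
grip_width: 9.1
finger_force: 30.0
```

```bash
python3 st.py
```

```text
20.2 box [-54.7  18.3 131.9] F box [-7.1  1.4  0. ] [-3.137  0.     1.204] 9.075694834497172
```

The lid rose freely by 25 mm, so the hook is clear. I'll continue along the arc.

Call:
jog_arm:
  targets:
    - {"xyz": [0,0.025,-0.08],"spin": 0}
    - {"xyz": [0,0.045,-0.075],"spin": 0}
    - {"xyz": [0,0.05,-0.075],"spin": 0}
    - {"xyz": [0,0.05,-0.07],"spin": 0}
    - {"xyz": [0,0.055,-0.07],"spin": 0}
    - {"xyz": [0,0.06,-0.065],"spin": 0}
    - {"xyz": [0,0.06,-0.065],"spin": 0}
    - {"xyz": [0,0.065,-0.06],"spin": 0}
    - {"xyz": [0,0.065,-0.06],"spin": 0}
    - {"xyz": [0,0.07,-0.055],"spin": 0}

```text
time: 21.45
tool_pos: [581.9, 72.8, 188.0]
tcp_rot: [-3.14, -0.001, 1.204]
contact_force: [-9.2, 5.6, 8.5]
grip_width: 8.8
finger_force: 30.0
```

```bash
python3 st.py
```

```text
21.45 box [-10.5  18.6 188. ] F box [-10.6   1.9   8.5] [-3.140e+00 -1.000e-03  1.204e+00] 8.830375474927681
```

Call:
jog_arm:
  targets:
    - {"xyz": [0,0.055,-0.07],"spin": 0}
    - {"xyz": [0,0.07,-0.05],"spin": 0}
    - {"xyz": [0,0.075,-0.05],"spin": 0}
    - {"xyz": [0,0.075,-0.045],"spin": 0}
    - {"xyz": [0,0.08,-0.04],"spin": 0}
    - {"xyz": [0,0.08,-0.04],"spin": 0}
    - {"xyz": [0,0.08,-0.035],"spin": 0}
    - {"xyz": [0,0.085,-0.03],"spin": 0}
    - {"xyz": [0,0.085,-0.025],"spin": 0}
    - {"xyz": [0,0.085,-0.025],"spin": 0}

```text
time: 22.7
tool_pos: [641.2, 50.2, 220.7]
tcp_rot: [3.14, -0.001, 1.204]
contact_force: [-1.8, 5.3, 1.7]
grip_width: 9.0
finger_force: 30.0
```

```bash
cat >> st.py <<'E'
d=B@(t-[p[0],p[1],0]); print("lid deg",np.degrees(np.arctan2(d[2]+17-75,90-d[0])-np.arctan2(49,155)),"r",np.hypot(d[2]+17-75,90-d[0]))
E
python3 st.py
```

```text
22.7 box [ 53.   18.8 220.7] F box [-3.5  4.3  1.7] [ 3.140e+00 -1.000e-03  1.204e+00] 9.031617499370508
lid deg 59.65321460001045 r 166.80315740869042
```

Call:
jog_arm:
  targets:
    - {"xyz": [0,0.06,-0.01],"spin": 0}
    - {"xyz": [0,0.06,-0.01],"spin": 0}
    - {"xyz": [0.01,0.06,-0.01],"spin": 0}
    - {"xyz": [0,0,0],"spin": 0}
    - {"xyz": [0,0,0],"spin": 0}
    - {"xyz": [0,0,0],"spin": 0}
    - {"xyz": [0,0,0],"spin": 0}
    - {"xyz": [0,0,0],"spin": 0}
    - {"xyz": [0,0,0],"spin": 0}
    - {"xyz": [0,0,0],"spin": 0}

```text
time: 23.95
tool_pos: [654.8, 44.9, 222.9]
tcp_rot: [3.139, -0.0, 1.204]
contact_force: [-2.4, 1.8, 6.8]
grip_width: 8.8
finger_force: 30.0
```

```bash
python3 st.py; python3 - <<'E'
from h import *
p=np.load("p.npy"); im=bot.capture("scene"); a=cv2.resize(im[165:345,225:405],None,fx=3.3,fy=3.3,interpolation=cv2.INTER_CUBIC)
for deg,c in((60,(255,0,0)),(65,(0,255,0)),(70,(0,0,255))):
    t=np.radians(deg)
    P=[(90-180*np.cos(t)+h*np.sin(t),y,75+180*np.sin(t)+h*np.cos(t)) for y,h in((130,0),(130,14),(-130,14),(-130,0))]
    q=((proj("scene",box(p,P))-[224.6,164.6])*3.3); print(deg,q.round().tolist())
    for k in q: cv2.circle(a,tuple(int(v) for v in k),3,c,-1)
cv2.imwrite("pics/s3.png",a)
E
```

```text
23.95 box [ 67.6  18.8 222.9] F box [-2.9  0.8  6.8] [ 3.139 -0.     1.204] 8.769205820351806
lid deg 64.72014494090658 r 166.44848353177218
60 [[314.0, 368.0], [294.0, 363.0], [229.0, 91.0], [246.0, 97.0]]
65 [[291.0, 363.0], [270.0, 359.0], [208.0, 86.0], [226.0, 91.0]]
70 [[267.0, 359.0], [245.0, 357.0], [186.0, 83.0], [205.0, 87.0]]
```

View pics/s3.png

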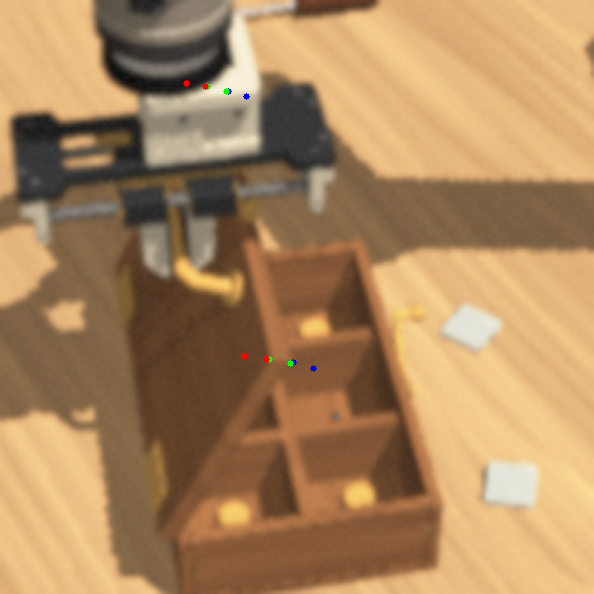

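The lid is open with its front-left corner at about (275,365), which matches the 65° overlay at (270–291,360). The hook is aside at (410,312), the lenses haven't moved, and the grip is firm at 30 N. Handing in.

```bash
python3 -c "
from plant import bot
print(bot.close_job())"
```

```text
the job is handed in; nothing more can be done
None
```

The tug showed the lid was caught (about 3 mm of rise, then 14 N), so I swung the hook clear, raised the lid to about 65° and handed in at about 24 s, with the gripper still holding it and nothing else touched as far as I could see.

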